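# Switch the rocking gate of a grinding-ball feeder and feed the balls down the other chute

### The job

The blue rocking gate of the grinding-ball feeder is tipped to the wrong side: press its raised end down with a fingertip so that it rocks over its pivot and stays tipped the other way. Then push the red stop aside so that all three balls roll down the other chute into the tray at its end. Do not touch the balls, and leave the vials, bottle, jar, beaker, dish and brush around the feeder where they stand.

Things in the scene. Friction and masses are not known exactly. Their poses are not given: they have to be found in the camera images.
- feeder: Grinding-ball feeder, 640 mm wide, fixed; yaw within 0.25 rad. Origin on the table under the gate's middle; x away from the robot, y left (its frame is used below). Steel feed chute, 42 mm wide, slopes down along y = 0 from x = 210 to 28 mm (floor 160 to 136 mm high) into the gate's middle. Stop guide: posts at x = 100, y = -34 and 92 mm, up to 193 mm high, a rod between.
- gate (a joint): Tilt of the blue trough, rad, -0.25 to 0.25; pivot along the feeder's x, 105 mm high at x = y = 0. Trough 220 mm long in y, 50 mm wide, brass weight in front of its middle up to 180 mm high. Positive: left (+y) end down, feeds left; negative: right. Top-heavy: once past level it falls to that side and stays. Starts at either side; under 2 N on the raised pad moves it.
- gate_left_pad (a point): Centre of the top of the yellow press pad at the gate's left end, on the robot's side of the trough: 46 mm in x, 36 mm in y, 6 mm thick; at x = -48, y = 88 mm in the feeder's frame when level. About 136 mm above the table when raised, 93 mm when down. Turns with the gate.
- gate_right_pad (a point): Same pad at the gate's right end (y = -88 mm): 136 mm above the table when raised, 93 mm when down.
- stop (a joint): Position of the red stop, m: 0 to 0.004 (shut) at the start, 0.048 fully open. Slides along the feeder's +y (left) against about 1.5 N of friction and stays where it is left. Its 40 mm wide blade holds the balls back on the feed chute; push it fully open to let them pass.
- stop_knob (a point): Centre of the top of the red upright knob on the stop, a cylinder 16 mm across and 57 mm tall, at x = 100 mm, y = the stop's position in the feeder's frame, 250 mm above the table. Its foot is 193 mm above the table. The balls wait right behind it (x 102 to 186 mm), their tops 182 to 186 mm high. Push it from its right (-y) side.
- left_tray (a point): Centre of the inner floor of the left blue tray, 13 mm above the table, at y = 255 mm in the feeder's frame, axes alike. Inside 120 mm in x, 114 mm in y; walls 46 to 60 mm high, far wall 85 mm. A side chute (52 mm wide, y 112 to 200 mm, at most 105 mm high) leads into it from the gate.
- right_tray (a point): Centre of the inner floor of the right blue tray (y = -255 mm in the feeder's frame), the mirror image of the left one.
- ball1: White ceramic grinding ball, 28 mm in diameter, 65 g, loose; origin at its centre. Waits in the feed chute behind the stop, number 1 from the stop.
- ball2: White ceramic grinding ball, 28 mm in diameter, 65 g, loose; origin at its centre. Waits in the feed chute behind the stop, number 2 from the stop.
- ball3: White ceramic grinding ball, 28 mm in diameter, 65 g, loose; origin at its centre. Waits in the feed chute behind the stop, number 3 from the stop.
- vial_a: Amber sample vial with black cap, 26 mm across, 58 mm tall, standing between the gate and the robot; loose. Origin at the middle of its underside.
- vial_b: Amber sample vial with blue cap, 26 mm across, 58 mm tall, standing between the gate and the robot; loose. Origin at the middle of its underside.
- beaker: Steel beaker, 68 mm across, 85 mm tall, behind the left side chute; loose. Origin at the middle of its underside.
- wash_bottle: White plastic bottle with red cap, 60 mm across, 140 mm tall, behind the right side chute; loose. Origin at the middle of its underside.
- dish: White ceramic dish, 84 mm across, 30 mm tall, front left of the gate; loose. Origin at the middle of its underside.
- brush: Cleaning brush, 170 mm long, lying flat front right of the gate; loose. Origin at the middle of its underside, x towards the tip.
- powder_jar: Glass jar with white lid, 64 mm across, 80 mm tall, behind the left tray; loose. Origin at the middle of its underside.

How it is judged:
By the outcome, as a careful person would: the job done as asked, in the order asked, and still so for the second after the job is handed in, with the robot touching nothing.
It also fails if it takes over 45 s, if anything falls off the work surface, if the arm or the gripper's body presses on something with over 40 N, if the wrist force passes 120 N, or if a joint passes its speed limit or range.

### The arm

A 6-joint arm with a two-finger parallel gripper is mounted at the origin on the work surface. World frame = base frame: x ahead of the robot, y to its left, z up, the work surface at z = 0. Lengths are in m, angles in rad, forces in N, time in s.
With the tool pointing down it reaches from about 0.35 to 0.8 m from the base axis. Payload 7.3 kg.
Tool frame: the origin (TCP) lies at the very end of the fingers, on their centre line; the grasp point (between the pads) lies 19 mm behind it (bot.grip_depth is the distance from the TCP to the grasp point, in m); z points along the fingers, y is the direction in which the jaws open and shut (so a half turn about z gives the same grasp; the last joint's range is limited). The gripper opens to 85 mm and grips with 20 to 120 N. Pads are 22 mm wide; open, the fingers measure 114 mm over their backs; the gripper's body (76 mm by 85 mm) begins 54 mm behind the grasp point. The pads swing forward as they close: fully open they stand 13 mm farther back than shut.
Start: joints at [-1.293, 0.342, 1.524, -0, 1.275, -0.146], TCP at [0.216, -0.479, 0.231] pointing down, gripper open.
Joint ranges: [-2.53, 2.53], [-0.77, 2.02], [0.04, 2.7], [-1, 4.14], [0.28, 2.66], [-3.11, 3.11]. Speed limits (rad/s): [2.57, 2.57, 3.14, 3.14, 3.14, 3.14].

### API

Orientations are given as a rotation vector (axis times angle).
In Python, from plant import bot, optics, order gives the robot as it stands.
- The arm moves only by the tool drive_tool, never from a script. Its argument "plan" is a list of rows, each a list of 4 numbers: the shift along the tool's x, y, z in m, then the turn about the tool's z in rad. In form: [[dx, dy, dz, spin], ...]. A call has 1 to 20 rows; each row shifts and turns the commanded pose from where the row before left it, along the tool's axes as they then stand; what a row does not reach is not made up. A row lasts 1/8 s, in which the tool goes at most 62.5 mm and 10.7 degrees, less where a joint would pass 70% of its speed; a pose out of reach is approached as far as the arm can. A call is refused whole if a number of a shift passes 0.0625 or a number of a turn 0.188, either way. A call with a gripper value outside its range is refused whole. "claw" is the finger opening in m, from 0 to 0.0854, set as the call begins (left out, the last holds). The fingers move at their own pace and stop on an object; "newtons" is the grip in N (left out, the last holds). Time passes only in rows, so rows that do not move let the fingers close. It gives the time, the measured TCP pose, the force and the opening at its end, in the units of the state.
- bot.observe(): the state, without advancing time (a new reading comes with each control period).
- optics.grab_frame(name): name is "side" or "top" or "wrist"; returns a dict with "img" (420x560x3 uint8, blue, green, red), "mtx" (3x3 intrinsics, pixels), "T" (4x4, takes a point from camera to world coordinates). Camera axes: x right, y down, z forward; pixel columns grow to the right and rows downward; lengths in m; the calibration is good to about 2 mm. The wrist camera is an equidistant fisheye: a pixel r from the principal point sees the ray r / f radians off the axis. A picture is of the moment at which its call begins. There is no depth.
- order.hand_in(): hands the job in, once; it reports no verdict.
Trained networks look in a picture, given as the dict that the camera call returned (one of the last four; its "shot" number tells which), for a name from the list of things; names that differ only in an ending like _2 or _b are one class to them, and where a whole thing is asked for, a point or a joint stands for the part that bears it (a point fixed in the world has none). Each returns a list of dicts, best first, with "conf" (0 to 1); they miss things now and then, are a little off and sometimes report something else, mostly with a low value. They report only what shows in the picture. A call takes as long as a camera call.
- optics.cut_out(picture, thing): "region" (420x560 bool, what is visible of it).
- optics.spot_point(picture, thing): "xyz" ([x, y, z] in m, in world coordinates, good to about 4 mm: a listed point, or the origin of a listed thing).
The state is a dict: "t": time; "joints": joint angles; "dq": joint speeds; "joint_efforts": joint torques, N m; "eef_pos": TCP position; "tcp_rot": TCP orientation; "force": force on the tool from outside, world axes, zero at the start; "moment": the same for the moment, N m; "opening": opening from 0.0 (shut) to 1.0 (fully open).
Only numpy, scipy, OpenCV 4.12 (cv2) and the standard library are available. Lean on these libraries where they do the work, as an engineer would, in place of code of your own. Each camera call takes 0.05 s, during which the arm holds its last target.

## Working session

There is one attempt and no reset: what is moved stays moved. The work goes in short steps, Python scripts to look and compute and a tool call to move; the robot and the scene stay as the last step left them, time stands still between calls to the robot, and variables do not carry over. Pictures are saved under pics/ and viewed, and the job is handed in when it is done.

Besides the shell and the picture viewer there is one more tool, called after "Request:" as name(argument=value, ...) on one line, values as JSON. drive_tool: Moves the arm, as the interface text tells. Its arguments: {"type":"object","properties":{"plan":{"type":"array"},"claw":{"type":"number"},"newtons":{"type":"number"}},"required":["plan"]}

```bash
mkdir -p pics
cat > h.py <<'E'
import numpy as np,cv2
from plant import bot,optics,order
def save(n,name):
    p=optics.grab_frame(n); cv2.imwrite(f'pics/{name}.png',p['img']); return p
E
python3 - <<'E'
from h import *
for n in ['top','side']:
    p=save(n,n+'0')
    for t in ['feeder','gate_left_pad','gate_right_pad','stop_knob','left_tray','right_tray','ball1','vial_a','wash_bottle','beaker','dish','brush','powder_jar']:
        print(n,t,[(np.round(d['xyz'],3).tolist(),round(d['conf'],2)) for d in optics.spot_point(p,t)[:3]])
s=bot.observe();print(s['t'],s['eef_pos'],s['tcp_rot'],s['opening'],s['force'])
E
```

```text
top feeder [([0.523, 0.049, -0.001], 0.87)]
top gate_left_pad [([0.491, 0.143, 0.137], 0.65)]
top gate_right_pad [([0.458, -0.026, 0.092], 0.76), ([0.634, -0.159, 0.002], 0.58)]
top stop_knob [([0.62, 0.034, 0.253], 0.62)]
top left_tray [([0.573, 0.302, 0.013], 0.78), ([0.405, 0.246, 0.004], 0.51), ([0.391, 0.025, 0.0], 0.42)]
top right_tray [([0.471, -0.196, 0.012], 0.94), ([0.459, -0.027, 0.096], 0.22)]
top ball1 [([0.689, 0.014, 0.171], 0.65), ([0.637, 0.031, 0.164], 0.58), ([0.662, 0.022, 0.17], 0.56)]
top vial_a [([0.408, 0.114, 0.002], 0.67), ([0.388, 0.023, -0.003], 0.54)]
top wash_bottle [([0.634, -0.159, -0.002], 0.83)]
top beaker [([0.74, 0.19, -0.004], 0.74)]
top dish [([0.407, 0.246, 0.003], 0.71), ([0.745, 0.19, 0.002], 0.57)]
top brush [([0.327, -0.117, -0.004], 0.92), ([0.406, 0.242, 0.003], 0.74)]
top powder_jar [([0.727, 0.302, -0.0], 0.92)]
side feeder [([0.521, 0.051, -0.003], 0.67)]
side gate_left_pad [([0.492, 0.14, 0.136], 0.93)]
side gate_right_pad [([0.453, -0.027, 0.094], 0.7)]
side stop_knob [([0.62, 0.034, 0.249], 0.63), ([0.656, 0.022, 0.17], 0.56)]
side left_tray [([0.571, 0.299, 0.017], 0.82)]
side right_tray [([0.471, -0.202, 0.011], 0.62)]
side ball1 [([0.654, 0.023, 0.17], 0.64), ([0.69, 0.017, 0.172], 0.63)]
side vial_a [([0.407, 0.116, 0.001], 0.8), ([0.394, 0.026, 0.0], 0.78)]
side wash_bottle [([0.636, -0.158, -0.004], 0.63)]
side beaker [([0.745, 0.192, 0.003], 0.83)]
side dish [([0.41, 0.244, 0.001], 0.85)]
side brush []
side powder_jar [([0.73, 0.305, 0.001], 0.65), ([0.685, 0.015, 0.17], 0.2)]
1.4 [ 0.21591267 -0.47855749  0.23131574] [3.07128228e+00 6.60671584e-01 4.85789565e-06] 0.9987389808778937 [-0.42824332  0.19272399 -0.45702052]
```

View pics/top0.png

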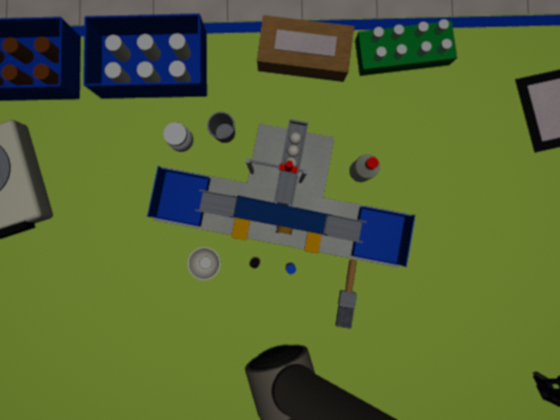

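View pics/side0.png

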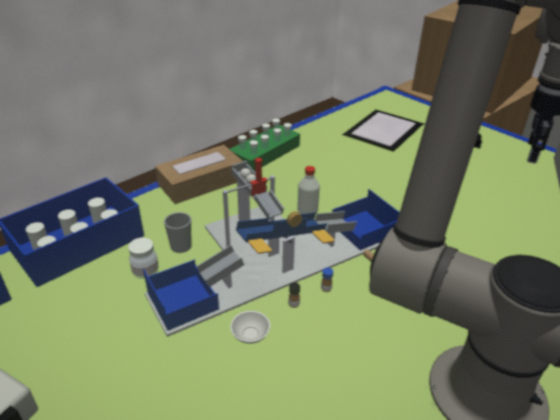

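Run:
```python
from h import *
from scipy.spatial.transform import Rotation as R
from scipy.optimize import least_squares
obs=[((0,255),(.572,.3005)),((0,-255),(.471,-.199)),((0,0),(.522,.050)),((-48,86),(.4915,.1415)),((-48,-86),(.4555,-.0265))]
def f(p):
    c,s=np.cos(p[2]),np.sin(p[2]);r=[]
    for (x,y),(X,Y) in obs: r+= [p[0]+c*x/1e3-s*y/1e3-X, p[1]+s*x/1e3+c*y/1e3-Y]
    return r
q=least_squares(f,[.52,.05,-.2]);p=q.x;print(p,np.round(np.array(q.fun)*1e3,1))
c,s=np.cos(p[2]),np.sin(p[2])
for n,a in dict(knob=(100,0),knob4=(100,4),knobopen=(100,48),lpad=(-48,86)).items(): print(n,p[0]+(c*a[0]-s*a[1])/1e3,p[1]+(s*a[0]+c*a[1])/1e3)
s=bot.observe();print(R.from_rotvec(s['tcp_rot']).as_matrix().round(4))
```

```text
[ 0.52121871  0.04949263 -0.19962374] [-0.2 -1.1 -0.3 -1.4 -0.8 -0.5 -0.3  1.8  1.6  1.2]
knob 0.6192328382835592 0.029662574196672318
knob4 0.6200260404917246 0.033583139239744764
knobopen 0.6287512647815435 0.0767093547135416
lpad 0.4912257791654341 0.14330320432484797
[[ 9.115e-01  4.112e-01  0.000e+00]
 [ 4.112e-01 -9.115e-01 -1.000e-04]
 [-0.000e+00  1.000e-04 -1.000e+00]]
```

The left pad is raised (z 136 mm), so I'll press left. The fitted feeder yaw is -0.20 rad, with residuals under 2 mm. First I'll line the tool up with the feeder axes, shut the claw and move above the left pad.

Request:
drive_tool(plan=[[0,0,0,0.156],[0,0,0,0.156],[0,0,0,0.156],[0,0,0,0.156],[0.012,-0.055,0,0],[0.012,-0.055,0,0],[0.012,-0.055,0,0],[0.012,-0.055,0,0],[0.012,-0.055,0,0],[0.012,-0.055,0,0],[0.012,-0.055,0,0],[0.012,-0.055,0,0],[0.012,-0.055,0,0],[0.012,-0.055,0,0],[0.012,-0.055,0,0],[0.012,-0.055,0,0],[0,0,0,0],[0,0,0,0]], claw=0, newtons=40)

```text
t: 3.65
eef_pos: [0.4879, 0.1395, 0.231]
tcp_rot: [3.125, -0.313, -0.001]
force: [0.1, -0.4, 0.2]
opening: 0.001
```

```bash
cat >> h.py <<'E'
from scipy.spatial.transform import Rotation as R
O=np.array([.5212,.0495]);W=-.1996
def ff(p):
    c,s=np.cos(W),np.sin(W);d=np.array(p[:2])-O
    return np.array([c*d[0]+s*d[1],-s*d[0]+c*d[1],p[2]])
def st():
    s=bot.observe();m=R.from_rotvec(s['tcp_rot']).as_matrix()
    print('t',round(s['t'],2),'feeder xyz',ff(s['eef_pos']).round(4),'yaw',np.arctan2(m[1,0],m[0,0]).round(3),'F',np.round(s['force'],1),'open',round(s['opening'],3))
E
python3 - <<'E'
from h import *
st(); save('wrist','w1');p=save('side','s1')
for t in ['gate_left_pad','stop_knob']: print([(ff(d['xyz']).round(3),d['conf']) for d in optics.spot_point(p,t)[:2]])
E
```

```text
t 3.65 feeder xyz [-0.0504  0.0816  0.231 ] yaw -0.199 F [ 0.1 -0.4  0.2] open 0.001
[(array([-0.049,  0.085,  0.136]), 0.58)]
[]
```

View pics/w1.png

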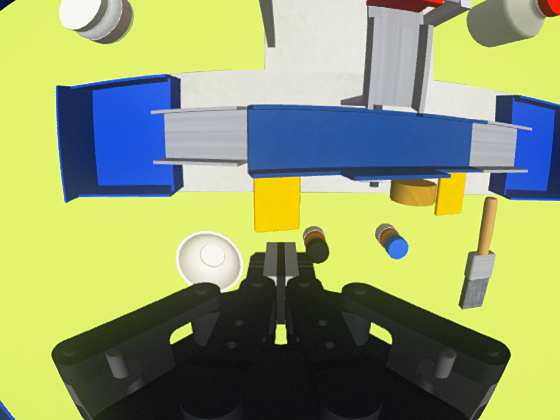

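View pics/s1.png

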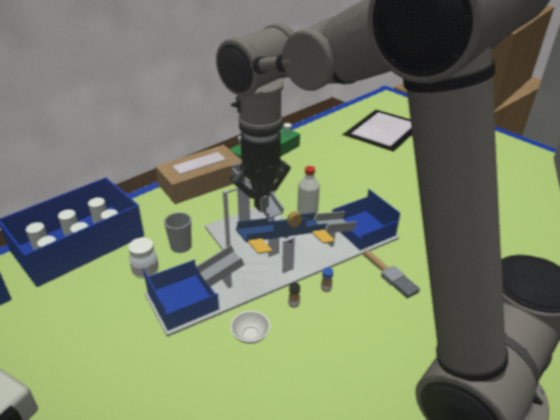

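The wrist view shows the shut fingers at about (282,250), in line with the raised yellow pad at (277,203). Moving about 10 mm outward, away from the brass weight, I'll press just past level.

Request:
drive_tool(plan=[[-0.003,-0.01,0.03,0],[0,0,0.03,0],[0,0,0.02,0],[0,0,0.01,0],[0,0,0.01,0],[0,0,0.01,0],[0,0,0.008,0],[0,0,0.008,0],[0,0,0.003,0],[0,0,0,0],[0,0,0,0]])

```text
t: 5.22
eef_pos: [0.4875, 0.1501, 0.1025]
tcp_rot: [-3.126, 0.314, -0.001]
force: [0.2, -0.3, -0.2]
opening: -0.001
```

Run:
```python
from h import *
st(); save('wrist','w2');p=save('side','s2')
for t in ['gate_left_pad','gate_right_pad']: print([(ff(d['xyz']).round(3),d['conf']) for d in optics.spot_point(p,t)[:2]])
```

```text
t 5.22 feeder xyz [-0.0529  0.0919  0.1025] yaw -0.2 F [ 0.2 -0.3 -0.2] open -0.001
[(array([-0.043,  0.088,  0.094]), 0.7), (array([0.157, 0.294, 0.002]), 0.42)]
[(array([-0.051, -0.083,  0.134]), 0.95)]
```

View pics/w2.png

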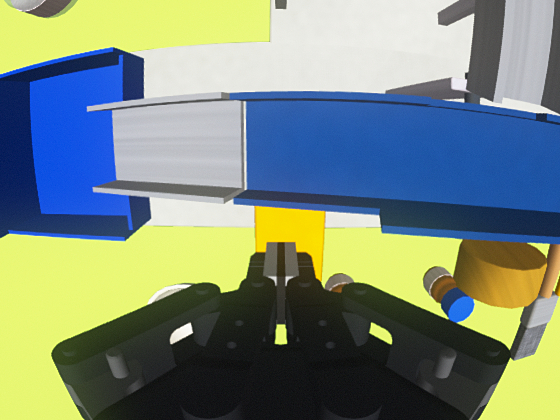

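The gate has rocked over: the left pad is at 94 mm, the right at 134 mm, with no contact force. Next I'll lift clear and go to the right side of the knob.

Request:
drive_tool(plan=[[0,0,-0.05,0],[0,0,-0.05,0],[0,0,-0.05,0],[0,0,-0.05,0],[0.03,0.028,0,0],[0.03,0.028,0,0],[0.03,0.028,0,0],[0.03,0.028,0,0],[0.033,0.028,0,0],[0,0,0,0],[0,0,0.025,0],[0,0,0.025,0],[0,0,0.02,0],[0,0,0.012,0],[0,0,0,0]])

```text
t: 7.3
eef_pos: [0.6089, -0.0171, 0.2199]
tcp_rot: [-3.126, 0.313, 0.002]
force: [0.2, -0.9, 0.3]
opening: 0.0
```

Run:
```python
from h import *
st(); save('wrist','w3');p=save('side','s3')
for t in ['gate_left_pad','gate_right_pad','stop_knob']: print([(ff(d['xyz']).round(3),d['conf']) for d in optics.spot_point(p,t)[:2]])
```

```text
t 7.3 feeder xyz [ 0.0992 -0.0478  0.2199] yaw -0.2 F [ 0.2 -0.9  0.3] open 0.0
[(array([-0.047,  0.09 ,  0.094]), 0.69)]
[(array([-0.002,  0.005, -0.001]), 0.74), (array([-0.049, -0.081,  0.139]), 0.61)]
[(array([0.099, 0.   , 0.251]), 0.72)]
```

View pics/w3.png

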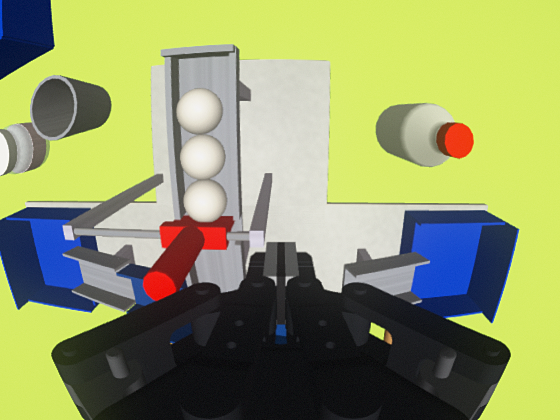

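View pics/s3.png

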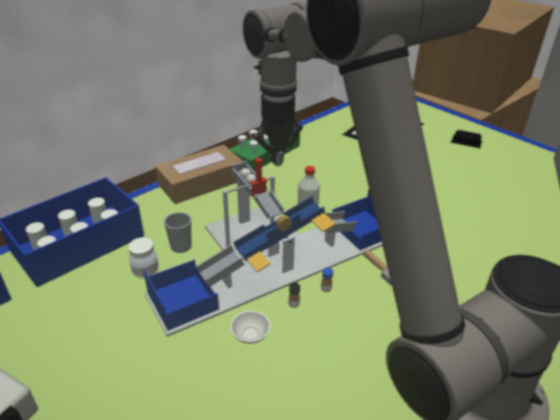

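The tip is to the right of the red knob in the picture and level with it in x. Pushing left now.

Request:
drive_tool(plan=[[0,-0.01,-0.006,0],[0,-0.01,0,0],[0,-0.008,0,0],[0,-0.008,0,0],[0,-0.008,0,0],[0,-0.008,0,0],[0,-0.008,0,0],[0,-0.006,0,0],[0,0,0,0]])

```text
t: 8.68
eef_pos: [0.6226, 0.0478, 0.2261]
tcp_rot: [-3.126, 0.313, 0.0]
force: [-1.1, 0.8, 0.1]
opening: 0.003
```

Run:
```python
from h import *
st(); save('wrist','w4');p=save('side','s4')
for t in ['stop_knob','ball1']: print([(ff(d['xyz']).round(3),d['conf']) for d in optics.spot_point(p,t)[:3]])
```

```text
t 8.68 feeder xyz [0.0997 0.0184 0.2261] yaw -0.2 F [-1.1  0.8  0.1] open 0.003
[(array([0.101, 0.038, 0.252]), 0.83)]
[(array([ 0.117, -0.001,  0.17 ]), 0.53), (array([ 0.147, -0.   ,  0.172]), 0.49), (array([0.092, 0.004, 0.168]), 0.46)]
```

View pics/w4.png

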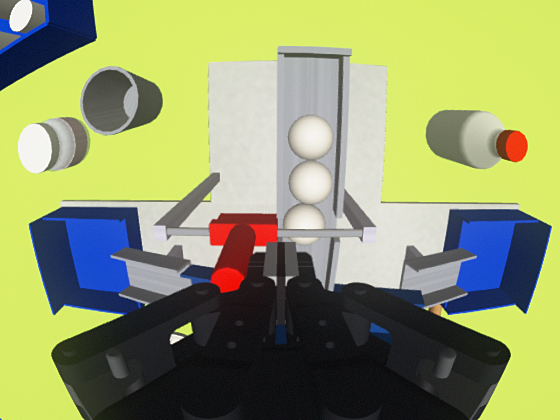

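The knob is at 38 mm and the balls are already starting down. I'll push about 11 mm more to open it fully.

Request:
drive_tool(plan=[[0,-0.008,0,0],[0,-0.003,0,0],[0,0,0,0]])

```text
t: 9.25
eef_pos: [0.6244, 0.0558, 0.2262]
tcp_rot: [3.122, -0.315, -0.002]
force: [-3.3, -9.9, 0.8]
opening: 0.002
```

Run:
```python
from h import *
st(); save('wrist','w5');p=save('side','s5')
for t in ['stop_knob','ball1']: print([(ff(d['xyz']).round(3),d['conf']) for d in optics.spot_point(p,t)[:3]])
```

```text
t 9.25 feeder xyz [0.0999 0.0267 0.2262] yaw -0.201 F [-3.3 -9.9  0.8] open 0.002
[(array([0.098, 0.046, 0.25 ]), 0.59)]
[(array([ 0.025, -0.   ,  0.153]), 0.42), (array([ 0.083, -0.002,  0.164]), 0.4)]
```

View pics/w5.png

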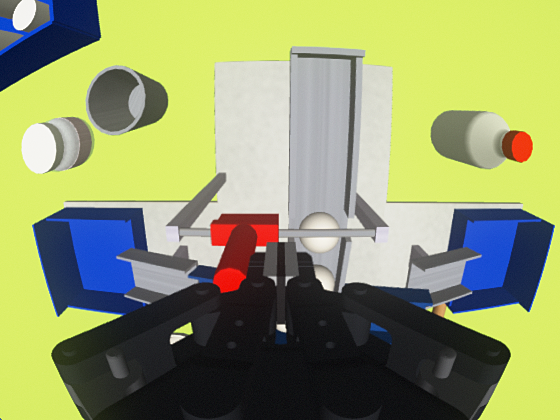

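The force has risen to about 10 N, so the stop is at its end. I'll back off to the right, then rise, while the balls roll.

Request:
drive_tool(plan=[[0,0.01,0,0],[0,0.01,0,0],[0,0,-0.03,0],[0,0,-0.05,0],[0,0,-0.05,0],[0,0,0,0],[0,0,0,0],[0,0,0,0],[0,0,0,0],[0,0,0,0],[0,0,0,0],[0,0,0,0],[0,0,0,0],[0,0,0,0]])

```text
t: 11.2
eef_pos: [0.6208, 0.0383, 0.3563]
tcp_rot: [3.126, -0.314, 0.0]
force: [-0.5, -0.5, 0.1]
opening: -0.004
```

Run:
```python
from h import *
st(); save('wrist','w6');p=save('side','s6')
for t in ['stop_knob','ball1','gate_left_pad','gate_right_pad','vial_a','dish','beaker','wash_bottle','powder_jar']: print(t,[(ff(d['xyz']).round(3),np.round(d['xyz'],3),d['conf']) for d in optics.spot_point(p,t)[:3]])
```

```text
t 11.2 feeder xyz [0.0998 0.0087 0.3563] yaw -0.2 F [-0.5 -0.5  0.1] open -0.004
stop_knob [(array([0.102, 0.048, 0.248]), array([0.631, 0.076, 0.248]), 0.64)]
ball1 [(array([-0.011,  0.266,  0.028]), array([0.563, 0.313, 0.028]), 0.54), (array([-0.007,  0.235,  0.026]), array([0.561, 0.281, 0.026]), 0.54), (array([-0.006,  0.299,  0.032]), array([0.574, 0.344, 0.032]), 0.46)]
gate_left_pad [(array([-0.045,  0.09 ,  0.093]), array([0.495, 0.146, 0.093]), 0.85)]
gate_right_pad [(array([-0.049, -0.08 ,  0.135]), array([ 0.457, -0.02 ,  0.135]), 0.7), (array([-0.008,  0.232,  0.028]), array([0.56 , 0.279, 0.028]), 0.34)]
vial_a [(array([-0.125,  0.043,  0.003]), array([0.408, 0.116, 0.003]), 0.71), (array([-0.119, -0.051, -0.001]), array([ 0.395,  0.023, -0.001]), 0.62)]
dish [(array([-0.145,  0.169,  0.003]), array([0.412, 0.244, 0.003]), 0.82)]
beaker [(array([0.189, 0.183, 0.002]), array([0.743, 0.192, 0.002]), 0.98)]
wash_bottle [(array([ 0.154, -0.185, -0.007]), array([ 0.635, -0.162, -0.007]), 0.58)]
powder_jar [(array([ 0.152,  0.293, -0.   ]), array([ 0.728,  0.307, -0.   ]), 0.92)]
```

View pics/w6.png

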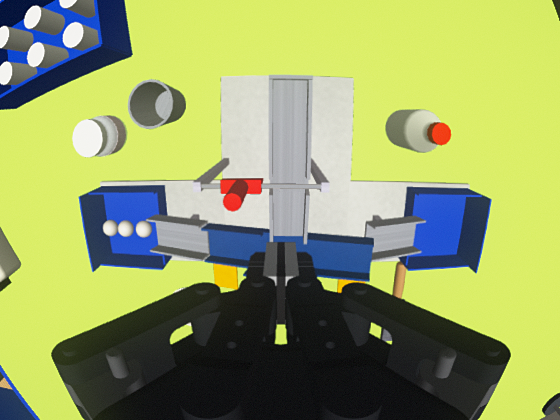

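View pics/s6.png

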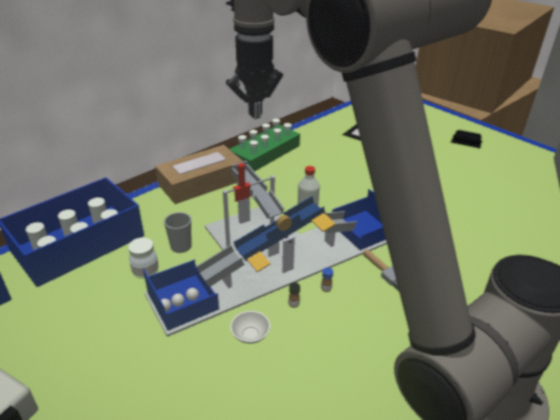

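All three balls are in the left tray, at about (110–145, 228) in the wrist view. The feed chute is empty and the gate is still tipped left.

```bash
python3 -c "
from h import *
st();print(order.hand_in())"
```

```text
t 11.75 feeder xyz [0.0998 0.0087 0.3563] yaw -0.2 F [-0.3 -0.9  0.6] open 0.001
the job is handed in; nothing more can be done
None
```

The job is done and handed in at about 11.8 s: all three balls rolled down the left chute and lie in the left tray.

- **Gate:** I pressed the raised left pad down with the shut fingertips until the gate rocked over. It stayed tipped left, with the left pad measured at 93 mm and the right at 135 mm.
- **Stop:** I pushed the red knob left until the force rose to about 10 N at the end stop, then backed off and rose clear. The knob was measured at 48 mm, which is fully open.
- **Last checks:** The wrist and side pictures show the balls in the left tray and the feed chute empty. The vials, dish, beaker, bottle and jar measure within about 7 mm of where they started, which is about the measuring error. The brush was not measured again, but it looked unmoved and nothing came near it. The arm stands clear with no contact force.

No final check failed. Partway through, the network once reported the right pad at a wrong spot; its second guess and the pictures gave the right one.

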